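# Pack the sampling kit tray

## Task

Gather the sampling kit from the bench into the grey kit tray, setting each piece down upright in its own holder: the smaller brown stoppered bottle in the large square well, the red pipette bulb in the wide low ring, the white-capped vial in the narrow round cup and the rubber bung in the small raised square dish. Leave the two bottles that do not belong, the screw-cap bottle and the larger stoppered bottle, standing where they are.

Things in the scene. Friction and masses are not known exactly. Their poses are not given: they have to be found in the camera images.
- small_stoppered_bottle: the smaller of the two brown glass bottles with a wide flared black stopper that stand on the bench: body 53 mm diameter up to about 75 mm, 112 mm high over all, stopper top 44 mm wide. Origin: centre of the underside; z is up (its axis) at the start. 108 g. Belongs in the square well.
- pipette_bulb: red rubber pipette bulb standing on its flat end, 49 mm diameter at its widest (about 25 to 30 mm up), narrowing to a small neck, 64 mm high. Origin: centre of the underside; z is up (its axis) at the start. 40 g. Belongs in the wide ring.
- vial: slim glass vial with a white ribbed screw cap, 17 mm diameter, 52 mm high. Origin: centre of the underside; z is up (its axis) at the start. 14 g. Belongs in the narrow cup.
- rubber_bung: solid reddish-brown rubber bung, slightly tapered, the wide end (27 mm diameter) up, 26 mm high. Origin: centre of the underside; z is up (its axis) at the start. 18 g. Belongs in the raised dish.
- screw_cap_bottle: look-alike that stays: dark brown bottle with a screw cap and a paper label, 52 mm diameter, 100 mm high. Origin: centre of the underside; z is up (its axis) at the start. 
- big_stoppered_bottle: look-alike that stays: the larger brown bottle with a flared black stopper, 62 mm diameter, 140 mm high. Origin: centre of the underside; z is up (its axis) at the start. 
- square_well: holder for the small stoppered bottle: white, square, outside 77 x 77 mm, 30 mm high, inside 69 x 69 mm, floor 4 mm above its origin. Origin: centre of its underside, x and y along its sides, z up. Fixed in one of the four places of the grey kit tray (base 6 mm thick, places in a square of 96 mm pitch; the rest is told under raised_dish).
- wide_ring: holder for the pipette bulb: white, wide, round and low, outside diameter 73 mm, 10 mm high, inside diameter 65 mm, floor 4 mm above its origin. Origin: centre of its underside, z up. Fixed in one of the four places of the tray.
- narrow_cup: holder for the vial: white, round, outside diameter 43 mm, 24 mm high, inside diameter 35 mm, floor 4 mm above its origin. Origin: centre of its underside, z up. Fixed in one of the four places of the tray.
- raised_dish: holder for the rubber bung: white, square block, outside 51 x 51 mm, 26 mm high, with a shallow square recess on top, 43 x 43 mm inside, floor 20 mm above its origin (6 mm deep). Origin: centre of its underside, z up. The tray is fixed, 196 mm square, rim 14 mm high, may be turned a little; which holder is in which place varies.

How it is judged:
At the end, for the whole second after the job is handed in: Each of the four kit pieces stands upright (within 0.12 rad) on the floor of its own holder (underside within 4 mm of the floor, axis within 12 mm of the holder's centre), released and at rest; the screw-cap bottle and the larger stoppered bottle stand upright within 3 cm of where they were (horizontal distance between small_stoppered_bottle and square_well below 0.012 m and z of small_stoppered_bottle in the frame of square_well between 0 and 0.008 m and angle between each of small_stoppered_bottle, pipette_bulb, vial, rubber_bung, screw_cap_bottle, big_stoppered_bottle's own z axis and vertical below 0.12 rad and linear speed of each of small_stoppered_bottle, pipette_bulb, vial, rubber_bung below 0.02 m/s and horizontal distance between pipette_bulb and wide_ring below 0.012 m and z of pipette_bulb in the frame of wide_ring between 0 and 0.008 m and horizontal distance between vial and narrow_cup below 0.012 m and z of vial in the frame of narrow_cup between 0 and 0.008 m and horizontal distance between rubber_bung and raised_dish below 0.012 m and z of rubber_bung in the frame of raised_dish between 0.016 and 0.024 m and distance of each of screw_cap_bottle, big_stoppered_bottle from where it was at the start of the episode below 0.03 m); the robot touches nothing.
It fails at once if the screw cap bottle is shifted by more than 3 cm, lifted or tipped (distance of screw_cap_bottle from where it was at the start of the episode above 0.03 m or angle between screw_cap_bottle's own z axis and vertical above 0.3 rad).
It fails at once if the big stoppered bottle is shifted by more than 3 cm, lifted or tipped (distance of big_stoppered_bottle from where it was at the start of the episode above 0.03 m or angle between big_stoppered_bottle's own z axis and vertical above 0.3 rad).
It also fails if it takes over 128 s, if anything falls off the work surface, if the arm or the gripper's body presses on something with over 40 N, if the wrist force passes 120 N, or if a joint passes its speed limit or range.

## Robot

A 6-joint arm with a two-finger parallel gripper is mounted at the origin on a cart in front of the work surface, level with it; the furniture and walls round the work are solid. World frame = base frame: x ahead of the robot, y to its left, z up, the work surface at z = 0. Lengths are in m, angles in rad, forces in N, time in s.
With the tool pointing down it reaches from about 0.35 to 0.925 m from the base axis. Payload 6.4 kg.
Tool frame: the origin (TCP) lies at the very end of the fingers, on their centre line; the grasp point (between the pads) lies 19 mm behind it; z points along the fingers, y is the line along which they close (so a half turn about z gives the same grasp; the last joint's range is limited). The gripper opens to 85 mm and grips with 20 to 120 N. Pads are 22 mm wide; open, the fingers measure 114 mm over their backs; the gripper's body (76 mm by 85 mm) begins 54 mm behind the grasp point. The pads swing forward as they close: fully open they stand 13 mm farther back than shut.
Start: joints at [1.118, 0.245, 1.558, -0, 1.339, -0.174], TCP at [0.179, 0.625, 0.231] pointing down, gripper open.
Joint ranges: [-3.13, 3.13], [-1.02, 2.26], [0.13, 2.54], [-0.95, 4.09], [0.21, 2.88], [-2.74, 2.74]. Speed limits (rad/s): [2.57, 2.57, 3.14, 3.14, 3.14, 3.14].

## Interface

Orientations are given as a unit quaternion [w, x, y, z].
In Python, from workcell import ctrl, optics gives the robot as it stands.
- The arm moves only by the shell command python3 -m handwheel 'ROWS' [OPENING] [FORCE]. ROWS is a JSON object of lists of equal length, an entry for each row: "linear": the shift along the tool's x, y, z in mm, a list of three; "dr": the turn, a rotation vector about the tool's x, y, z in rad, a list of three. In form: {"linear": [[dx, dy, dz], ...], "dr": [[ax, ay, az], ...]}. A call has exactly 8 rows; each row shifts and turns the commanded pose from where the row before left it, along the tool's axes as they then stand; what a row does not reach is not made up. A row lasts 1/12 s, in which the tool goes at most 41.7 mm and 7.16 degrees, less where a joint would pass 70% of its speed; a pose out of reach is approached as far as the arm can. A call with a gripper value outside its range is refused whole. OPENING is the finger opening in mm, from 0 to 85.4, set as the call begins (- or left out, the last holds). The fingers move at their own pace and stop on an object; FORCE is the grip in N (left out, the last holds). Time passes only in rows, so rows that do not move let the fingers close, or fill a call up. It gives the time, the measured TCP pose, the force, the opening and the grip force at its end, in the units of the state.
- ctrl.observe(): the state, without advancing time (a new reading comes with each control period).
- optics.snapshot(name): name is "scene" or "side" or "wrist"; returns the picture (420x560x3 uint8, red, green, blue); there is no depth.
- optics.camera_params(name): a dict with "fov_y" (degrees; the focal length in pixels is half the picture's height over the tangent of half this angle, whatever the lens; pixels are square), "cx", "cy" (the principal point, pixels), "D" ([k1, k2, p1, p2, k3] as OpenCV has them; the pictures are not rectified), "camera_from_world" (4x4, takes a point from world to camera coordinates); the wrist camera has in their place "hand_eye" (4x4, takes a point from camera to tool coordinates, whose origin is the TCP and whose axes are the flange's). Camera axes: x right, y down, z forward; pixel columns grow to the right and rows downward; lengths in m; the calibration is good to about 2 mm. A picture is of the moment at which its call begins: read the wrist's pose just before it. camera_params takes no time and is no camera call.
- ctrl.close_job(): hands the job in; it is judged then, once.
Trained networks look in the newest picture that a camera, given by its name, has taken for a name from the list of things; names that differ only in an ending like _2 or _b are one class to them, and where a whole thing is asked for, a point or a joint stands for the part that bears it (a point fixed in the world has none). Each returns a list of dicts, best first, with "confidence" (0 to 1); they miss things now and then, are a little off and sometimes report something else, mostly with a low value. They report only what shows in the picture. A call takes as long as a camera call.
- optics.spot_in(camera, name): "point" ([x, y, z] in m, in the coordinates of the camera as it stood for that picture, good to about 4 mm: the middle of the surface that is visible of it).
- optics.place_of(camera, name): "point" ([x, y, z] in m, in the coordinates of the camera as it stood for that picture, good to about 4 mm: a listed point, or the origin of a listed thing).
The state is a dict: "clock": time; "joint_pos": joint angles; "dq": joint speeds; "effort": joint torques, N m; "tool_pos": TCP position; "tool_rot": TCP orientation; "contact_force": force on the tool from outside, world axes, zero at the start; "wrist_torque": the same for the moment, N m; "grip_width": finger opening in m; "finger_force": force on a finger pad.
Only numpy, scipy, OpenCV 4.12 (cv2) and the standard library are available. Lean on these libraries where they do the work, as an engineer would, in place of code of your own. Each camera call takes 0.05 s, during which the arm holds its last target. There are 200 camera calls.

## Working session

There is one attempt and no reset: what is moved stays moved. The work goes in short steps, Python scripts to look and compute and a shell command to move; the robot and the scene stay as the last step left them, time stands still between calls to the robot, and variables do not carry over. Pictures are saved under pics/ and viewed, at most 14 in all, crops included, and the job is handed in when it is done.

```bash
ls; mkdir -p pics
cat > h.py <<'E'
import numpy as np, cv2
from workcell import ctrl, optics
from scipy.spatial.transform import Rotation as R
def Tcw(cam, st=None):
    p=optics.camera_params(cam)
    if cam!="wrist": return np.linalg.inv(np.array(p["camera_from_world"]))
    T=np.eye(4); q=st["tool_rot"]; T[:3,:3]=R.from_quat([q[1],q[2],q[3],q[0]]).as_matrix(); T[:3,3]=st["tool_pos"]
    return T@np.array(p["hand_eye"])
def find(cam,names,fn="place_of",T=None):
    for n in names:
        r=getattr(optics,fn)(cam,n)
        for d in r[:2]:
            print(cam,n,round(d["confidence"],2),np.round((T@np.r_[d["point"],1])[:3],4))
def snap(cam,name):
    st=ctrl.observe(); im=optics.snapshot(cam); cv2.imwrite(f"pics/{name}.png",im[:,:,::-1]); return Tcw(cam,st)
OBJ=["small_stoppered_bottle","pipette_bulb","vial","rubber_bung","screw_cap_bottle","big_stoppered_bottle"]
HOL=["square_well","wide_ring","narrow_cup","raised_dish"]
E
python3 - <<'E'
from h import *
s=ctrl.observe(); print(s["clock"],s["tool_pos"],s["tool_rot"],s["grip_width"])
for c in ["scene","side"]:
    T=snap(c,c+"0"); print(T[:3,3]); find(c,OBJ+HOL,T=T)
T=snap("wrist","wrist0");print(T)
print(ctrl.observe()["clock"])
E
```

```text
pics
0.0 [0.17863171 0.62438152 0.23016883] [-2.93857287e-04  1.38958043e-01  9.90297782e-01 -9.37157306e-04] 0.08559651975385192
[-0.02693367  0.95611826  0.49712261]
scene small_stoppered_bottle 0.71 [4.191e-01 2.227e-01 3.000e-04]
scene small_stoppered_bottle 0.6 [ 0.4197 -0.1792  0.0005]
scene pipette_bulb 0.74 [0.4511 0.4285 0.0011]
scene vial 0.66 [ 0.4503  0.4253 -0.001 ]
scene screw_cap_bottle 0.69 [ 0.4206  0.123  -0.0031]
scene big_stoppered_bottle 0.94 [0.4026 0.324  0.003 ]
scene square_well 0.86 [ 0.4142 -0.2743  0.0043]
scene narrow_cup 0.51 [ 0.4196 -0.1817  0.0017]
scene raised_dish 0.64 [ 0.5097 -0.2884  0.0022]
[ 0.01016267 -0.88575371  0.60394772]
side small_stoppered_bottle 0.66 [ 0.4209  0.2216 -0.0041]
side pipette_bulb 0.95 [ 0.4484  0.0037 -0.0024]
side rubber_bung 0.43 [ 0.5169  0.0719 -0.0014]
side screw_cap_bottle 0.65 [ 0.4158  0.1168 -0.0009]
side screw_cap_bottle 0.37 [ 0.5194 -0.1929  0.0032]
side big_stoppered_bottle 0.83 [ 0.4038  0.3218 -0.0055]
side square_well 0.79 [ 0.4109 -0.2805  0.0079]
side square_well 0.74 [ 0.4503  0.0057 -0.0017]
side wide_ring 0.78 [ 0.52   -0.1954  0.0044]
side narrow_cup 0.69 [ 0.426  -0.1833  0.006 ]
[[ 2.75215072e-01  9.23300581e-01  2.67904276e-01  1.09230863e-01]
 [ 9.61382642e-01 -2.64231895e-01 -7.69735072e-02  6.44379305e-01]
 [-2.80829456e-04  2.78742790e-01 -9.60365752e-01  3.73816306e-01]
 [ 0.00000000e+00  0.00000000e+00  0.00000000e+00  1.00000000e+00]]
1.15
```

View pics/scene0.png

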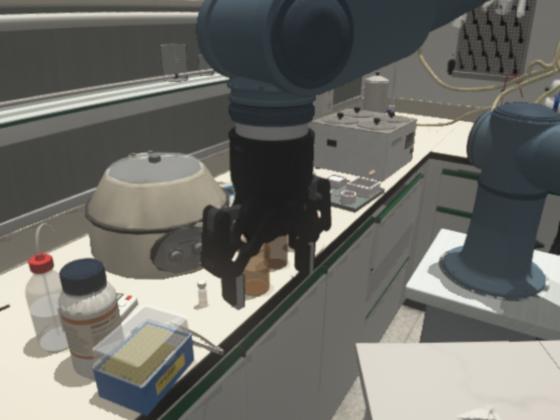

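View pics/side0.png

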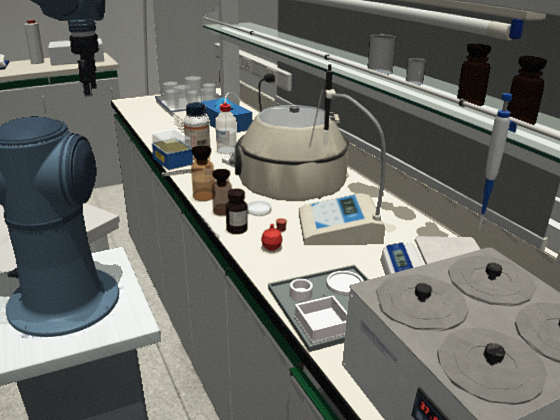

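The side view shows the row from back to front: big stoppered bottle (203,170), small stoppered bottle (222,190), screw-cap bottle (237,210), bung (281,224), red bulb (271,238). The tray has its cup at (300,290), well at (322,318) and ring at (345,282), and the dish is hidden by the hotplate. The scene view shows the vial at (202,293). I'll align the tool with the world axes and go over the vial.

```bash
python3 -m handwheel '{"linear":[[0,0,0],[0,0,0],[0,0,0],[-30,-22,0],[-30,-22,0],[-30,-22,0],[-30,-22,0],[-30,-22,0]],"dr":[[0,0,-0.093],[0,0,-0.093],[0,0,-0.093],[0,0,0],[0,0,0],[0,0,0],[0,0,0],[0,0,0]]}' 85
python3 -m handwheel '{"linear":[[-30,-22,0],[-30,-22,0],[-30,-22,0],[-30,-22,0],[0,0,0],[0,0,0],[0,0,0],[0,0,0]],"dr":[[0,0,0],[0,0,0],[0,0,0],[0,0,0],[0,0,0],[0,0,0],[0,0,0],[0,0,0]]}'
python3 - <<'E'
from h import *
s=ctrl.observe(); print(s["clock"],s["tool_pos"],s["tool_rot"])
T=snap("wrist","w1"); find("wrist",["vial","big_stoppered_bottle","small_stoppered_bottle"],T=T)
T=snap("scene","s1"); find("scene",["vial"],T=T)
T=snap("side","d1"); find("side",["vial","small_stoppered_bottle","pipette_bulb","rubber_bung"]+HOL,T=T)
E
```

```text
clock: 1.82
tool_pos: [0.33, 0.5138, 0.2314]
tool_rot: [0.0, -0.0, 1.0, 0.0]
contact_force: [0.3, 0.2, -0.2]
grip_width: 0.0848
finger_force: 0.0
clock: 2.48
tool_pos: [0.448, 0.4277, 0.2313]
tool_rot: [-0.0, -0.001, 1.0, 0.0]
contact_force: [0.0, 0.2, 0.0]
grip_width: 0.0848
finger_force: 0.0
2.4833 [0.44798489 0.42767615 0.23125379] [-1.59898311e-04 -7.38498827e-04  9.99999713e-01  5.27238240e-05]
wrist vial 0.73 [ 0.4516  0.4262 -0.0011]
wrist big_stoppered_bottle 0.81 [0.4063 0.3288 0.001 ]
wrist small_stoppered_bottle 0.93 [0.4196 0.2216 0.0012]
scene vial 0.66 [ 0.4483  0.4265 -0.0006]
side small_stoppered_bottle 0.72 [ 0.4213  0.2215 -0.0027]
side pipette_bulb 0.56 [4.51e-01 5.50e-03 4.00e-04]
side rubber_bung 0.57 [0.5161 0.0748 0.0022]
side square_well 0.81 [ 0.4149 -0.2785  0.0064]
side square_well 0.65 [ 0.4226  0.2192 -0.0033]
side wide_ring 0.93 [ 0.5191 -0.1891  0.0044]
side narrow_cup 0.82 [ 0.4242 -0.1787  0.0067]
```

View pics/w1.png

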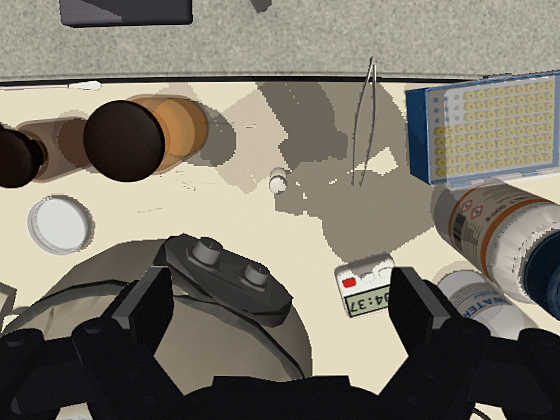

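The wrist view shows the vial cap at (278,180), clear between the finger positions, with the dome's control panel at (230,275) further out in x. I'll check the dome's clearance by back-projection.

```bash
cat >> h.py <<'E'
def ray(cam,px,T,zs):
    p=optics.camera_params(cam); f=210/np.tan(np.radians(p["fov_y"])/2)
    K=np.array([[f,0,p["cx"]],[0,f,p["cy"]],[0,0,1]])
    u=cv2.undistortPoints(np.array([[px]],float),K,np.array(p["D"]))[0,0]
    d=T[:3,:3]@np.r_[u,1]; o=T[:3,3]
    return [np.round(o+d*(z-o[2])/d[2],3) for z in zs]
E
python3 - <<'E'
from h import *
s=ctrl.observe(); T=Tcw("wrist",s)
for px in [(170,238),(230,250),(280,322),(310,340),(278,184)]: print(px,*ray("wrist",px,T,[0.02,0.05,.1,.15,.2]))
T=Tcw("side")
for px in [(345,178),(292,110)]: print("side",px,*ray("side",px,T,[0.02,0.05,.1,.15,.2]))
print("hotplate",*[ (px,*ray("side",px,T,[0.02,.1,.15])) for px in [(345,340),(352,288),(430,420)]],sep="\n")
E
```

```text
(170, 238) [0.513 0.314 0.02 ] [0.501 0.323 0.05 ] [0.482 0.339 0.1  ] [0.463 0.355 0.15 ] [0.444 0.371 0.2  ]
(230, 250) [0.526 0.375 0.02 ] [0.513 0.379 0.05 ] [0.492 0.387 0.1  ] [0.471 0.394 0.15 ] [0.45  0.401 0.2  ]
(280, 322) [0.612 0.426 0.02 ] [0.592 0.426 0.05 ] [0.558 0.426 0.1  ] [0.525 0.426 0.15 ] [0.492 0.427 0.2  ]
(310, 340) [0.635 0.46  0.02 ] [0.613 0.457 0.05 ] [0.577 0.452 0.1  ] [0.54  0.448 0.15 ] [0.504 0.443 0.2  ]
(278, 184) [0.457 0.424 0.02 ] [0.45  0.425 0.05 ] [0.438 0.425 0.1  ] [0.427 0.425 0.15 ] [0.416 0.426 0.2  ]
side (345, 178) [0.795 0.226 0.02 ] [0.755 0.169 0.05 ] [0.688 0.074 0.1  ] [ 0.62  -0.021  0.15 ] [ 0.553 -0.116  0.2  ]
side (292, 110) [0.982 0.894 0.02 ] [0.932 0.802 0.05 ] [0.849 0.65  0.1  ] [0.765 0.497 0.15 ] [0.682 0.345 0.2  ]
hotplate
((345, 340), array([ 0.419, -0.346,  0.02 ]), array([ 0.363, -0.42 ,  0.1  ]), array([ 0.328, -0.466,  0.15 ]))
((352, 288), array([ 0.513, -0.227,  0.02 ]), array([ 0.444, -0.317,  0.1  ]), array([ 0.401, -0.373,  0.15 ]))
((430, 420), array([ 0.435, -0.543,  0.02 ]), array([ 0.377, -0.59 ,  0.1  ]), array([ 0.34 , -0.619,  0.15 ]))
```

Run:
```python
import cv2
im=cv2.imread("pics/s1.png")[130:330,60:340]; cv2.imwrite("pics/s1c.png",cv2.resize(im,None,fx=2.8,fy=2.8,interpolation=cv2.INTER_CUBIC))
```

```text
(no output)
```

View pics/s1c.png

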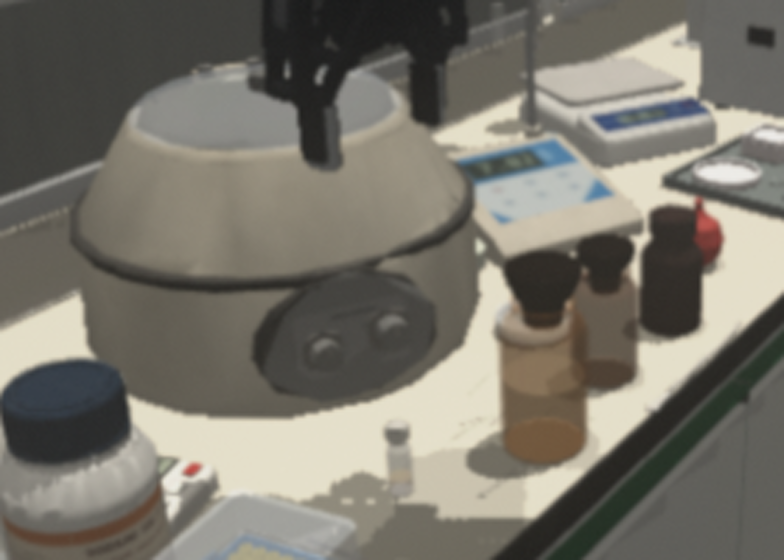

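The crop shows the round control panel low on the dome, with knobs at crop (325,350) and (390,325). I'll triangulate them against wrist (258,272) and (205,246).

Run:
```python
from h import *
s=ctrl.observe(); Tw=Tcw("wrist",s); Ts=Tcw("scene")
def tri(a,b):
    A1,A2=[np.array(v) for v in ray("scene",a,Ts,[0,.3])],[np.array(v) for v in ray("wrist",b,Tw,[0,.2])]
    o1,d1,o2,d2=A1[0],A1[1]-A1[0],A2[0],A2[1]-A2[0]
    t=np.linalg.lstsq(np.c_[d1,-d2],o2-o1,rcond=None)[0]; print(o1+d1*t[0],o2+d2*t[1])
tri((199.3,246),(205,246)); tri((176,255),(258,272)); tri((202,283),(278,182))
```

```text
[0.50217412 0.36659484 0.08210904] [0.49688032 0.36277154 0.08077971]
[0.52563084 0.40762398 0.07451721] [0.5243914  0.40680719 0.07395678]
[0.44954233 0.42516986 0.04760157] [0.44857304 0.42447395 0.04739529]
```

```bash
python3 -m handwheel '{"linear":[[-2,-2,36],[0,0,38],[0,0,38],[0,0,38],[0,0,36],[0,0,20],[0,0,0],[0,0,0]],"dr":[[0,0,0],[0,0,0],[0,0,0],[0,0,0],[0,0,0],[0,0,0],[0,0,0],[0,0,0]]}' 60
python3 -m handwheel '{"linear":[[0,0,0],[0,0,0],[0,0,0],[0,0,0],[0,0,0],[0,0,0],[0,0,0],[0,0,0]],"dr":[[0,0,0],[0,0,0],[0,0,0],[0,0,0],[0,0,0],[0,0,0],[0,0,0],[0,0,0]]}' 0 25
```

```text
clock: 3.9
tool_pos: [0.4504, 0.4246, 0.0245]
tool_rot: [-0.001, -0.0, 1.0, -0.001]
contact_force: [0.8, 0.6, -0.0]
grip_width: 0.0598
finger_force: 0.0
clock: 4.57
tool_pos: [0.4522, 0.4257, 0.0273]
tool_rot: [0.001, -0.0, 1.0, 0.001]
contact_force: [0.1, -0.8, 5.9]
grip_width: 0.0156
finger_force: 24.4
```

```bash
python3 -m handwheel '{"linear":[[0,0,-10],[0,0,-20],[0,0,-38],[0,0,-38],[0,0,-38],[0,0,-38],[0,0,-36],[0,0,0]],"dr":[[0,0,0],[0,0,0],[0,0,0],[0,0,0],[0,0,0],[0,0,0],[0,0,0],[0,0,0]]}'
python3 -m handwheel '{"linear":[[3,-38,0],[3,-38,0],[3,-38,0],[3,-38,0],[3,-38,0],[3,-38,0],[3,-38,0],[3,-38,0]],"dr":[[0,0,0],[0,0,0],[0,0,0],[0,0,0],[0,0,0],[0,0,0],[0,0,0],[0,0,0]]}'
python3 -m handwheel '{"linear":[[0,-38,0],[0,-38,0],[0,-38,0],[0,-38,0],[0,-38,0],[0,-38,0],[0,0,0],[0,0,0]],"dr":[[0,0,0],[0,0,0],[0,0,0],[0,0,0],[0,0,0],[0,0,0],[0,0,0],[0,0,0]]}'
python3 - <<'E'
from h import *
s=ctrl.observe(); print(s["clock"],s["tool_pos"],s["tool_rot"],s["grip_width"])
T=snap("wrist","w2"); find("wrist",["vial"]+HOL,T=T)
T=snap("side","d2"); find("side",["vial","wide_ring","narrow_cup","square_well"],T=T)
E
```

```text
clock: 5.23
tool_pos: [0.4541, 0.4273, 0.2539]
tool_rot: [0.007, -0.0, 1.0, 0.004]
contact_force: [-0.1, -0.0, 1.6]
grip_width: 0.0154
finger_force: 24.5
clock: 5.9
tool_pos: [0.4262, 0.1195, 0.2435]
tool_rot: [0.0, -0.0, 1.0, 0.0]
contact_force: [0.4, -1.0, 0.3]
grip_width: 0.0155
finger_force: 24.6
clock: 6.57
tool_pos: [0.4267, -0.1084, 0.2434]
tool_rot: [0.0, 0.002, 1.0, 0.0]
contact_force: [-0.7, 0.5, -0.4]
grip_width: 0.0158
finger_force: 24.6
6.5667 [ 0.42665411 -0.1084479   0.24342362] [2.25297266e-05 1.89138545e-03 9.99998197e-01 1.69796558e-04] 0.015837776866833977
wrist vial 0.64 [ 0.4254 -0.1059  0.2117]
wrist square_well 0.82 [ 0.4145 -0.2792  0.006 ]
wrist wide_ring 0.92 [ 0.5166 -0.1919  0.0059]
wrist narrow_cup 0.84 [ 0.4199 -0.1807  0.0084]
wrist raised_dish 0.83 [ 0.5092 -0.2871  0.0034]
side vial 0.43 [ 0.4234 -0.1116  0.214 ]
side wide_ring 0.66 [ 0.5194 -0.1966  0.0061]
side wide_ring 0.51 [ 0.4128  0.119  -0.0021]
side narrow_cup 0.97 [ 0.4262 -0.1844  0.0047]
side square_well 0.56 [ 0.4144 -0.2769  0.0048]
side square_well 0.53 [ 0.4143  0.1192 -0.0022]
```

View pics/w2.png

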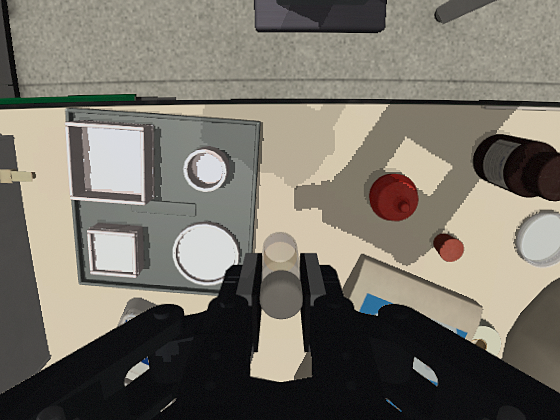

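The wrist view shows the vial held upright between the fingers at (280,270), with the cup at (208,168), well (112,162), ring (206,252) and dish (114,252). The bulb is at (394,197) and the bung at (451,247). Now I'll place the vial.

```bash
python3 -m handwheel '{"linear":[[2,-37,0],[0,-37,0],[0,0,38],[0,0,38],[0,0,38],[0,0,38],[0,0,34],[0,0,0]],"dr":[[0,0,0],[0,0,0],[0,0,0],[0,0,0],[0,0,0],[0,0,0],[0,0,0],[0,0,0]]}'
python3 -m handwheel '{"linear":[[0,0,6],[0,0,6],[0,0,5],[0,0,1],[0,0,0],[0,0,0],[0,0,0],[0,0,0]],"dr":[[0,0,0],[0,0,0],[0,0,0],[0,0,0],[0,0,0],[0,0,0],[0,0,0],[0,0,0]]}'
python3 - <<'E'
from h import *
T=snap("wrist","w3"); find("wrist",["vial","narrow_cup"],T=T)
E
```

```text
clock: 7.78
tool_pos: [0.4202, -0.1775, 0.0507]
tool_rot: [-0.006, -0.0, 1.0, 0.004]
contact_force: [-1.1, 0.2, -1.1]
grip_width: 0.0157
finger_force: 24.7
clock: 8.45
tool_pos: [0.4254, -0.1813, 0.0399]
tool_rot: [0.0, -0.0, 1.0, -0.0]
contact_force: [-0.4, 0.6, 1.2]
grip_width: 0.0155
finger_force: 24.7
wrist vial 0.79 [ 0.4216 -0.1796  0.0126]
wrist narrow_cup 0.57 [ 0.4218 -0.1829  0.009 ]
```

View pics/w3.png

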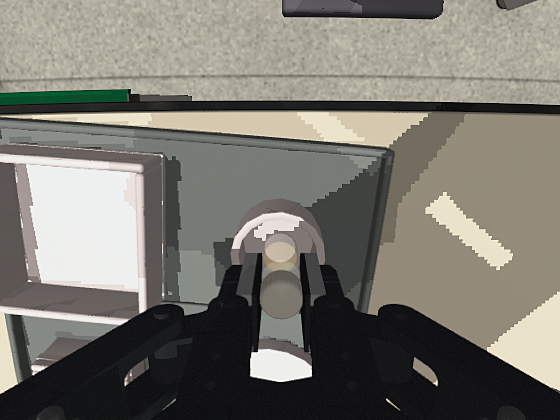

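The vial stands centred in the cup at (280,250) and hangs just above the floor, so I'll release it and go over the bulb.

```bash
python3 -m handwheel '{"linear":[[0,0,0],[0,0,0],[0,0,0],[0,0,0],[0,0,0],[0,0,0],[0,0,0],[0,0,0]],"dr":[[0,0,0],[0,0,0],[0,0,0],[0,0,0],[0,0,0],[0,0,0],[0,0,0],[0,0,0]]}' 38
python3 -m handwheel '{"linear":[[0,0,-15],[0,0,-35],[0,0,-35],[0,0,-35],[0,0,-30],[-5,38,0],[-5,38,0],[-5,38,0]],"dr":[[0,0,0],[0,0,0],[0,0,0],[0,0,0],[0,0,0],[0,0,0],[0,0,0],[0,0,0]]}'
python3 -m handwheel '{"linear":[[-5,38,0],[-4,34,0],[0,0,0],[0,0,0],[0,0,0],[0,0,0],[0,0,0],[0,0,0]],"dr":[[0,0,0],[0,0,0],[0,0,0],[0,0,0],[0,0,0],[0,0,0],[0,0,0],[0,0,0]]}' 80
python3 - <<'E'
from h import *
T=snap("wrist","w4"); find("wrist",["pipette_bulb","rubber_bung","screw_cap_bottle","vial","narrow_cup"],T=T)
T=snap("side","d4"); find("side",["pipette_bulb","rubber_bung","vial","narrow_cup"],T=T)
E
```

```text
clock: 9.27
tool_pos: [0.4251, -0.1811, 0.0393]
tool_rot: [0.0, -0.0, 1.0, -0.0]
contact_force: [0.0, 0.1, 0.2]
grip_width: 0.0383
finger_force: 0.0
clock: 9.93
tool_pos: [0.4403, -0.0663, 0.1903]
tool_rot: [0.001, 0.001, 1.0, -0.0]
contact_force: [1.0, -0.5, 0.1]
grip_width: 0.038
finger_force: 0.0
clock: 10.6
tool_pos: [0.449, 0.004, 0.1893]
tool_rot: [-0.0, 0.001, 1.0, -0.0]
contact_force: [-1.0, 1.0, 0.2]
grip_width: 0.08
finger_force: 0.0
wrist pipette_bulb 0.9 [ 0.4571  0.0059 -0.0032]
wrist rubber_bung 0.64 [ 0.5082  0.0769 -0.0021]
wrist screw_cap_bottle 0.86 [0.4097 0.1234 0.0019]
wrist vial 0.94 [ 0.4212 -0.1817  0.0114]
wrist narrow_cup 0.7 [ 0.4216 -0.1799  0.011 ]
side pipette_bulb 0.63 [ 0.4508  0.0045 -0.0013]
side vial 0.7 [ 0.5226 -0.1955  0.0039]
side vial 0.67 [ 0.4217 -0.1832  0.0079]
side narrow_cup 0.52 [ 0.4234 -0.1816  0.0043]
```

View pics/w4.png

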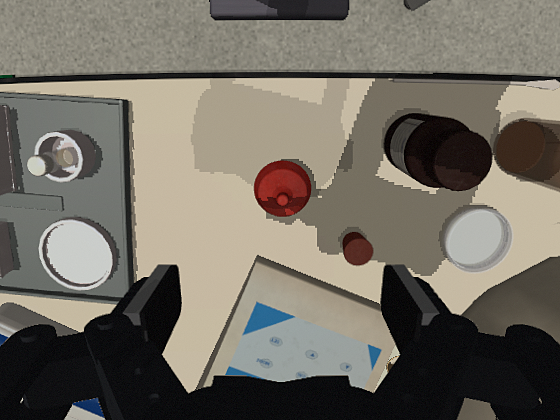

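The wrist view shows the vial standing in its cup at (60,158), the bulb at (283,188), and the bung at (357,246) beside the balance, whose corner is at (258,258).

Run:
```python
from h import *
T=Tcw("wrist",ctrl.observe()); p=lambda px,z:print(px,*ray("wrist",px,T,z))
p((282.5,188),[.027]);p((283,200),[.064]);p((357.5,243),[.026]);p((258,258),[.03,.06]);p((388,300),[.03,.06]);p((395,362),[.03,.06])
```

```text
(282.5, 188) [0.449 0.007 0.027]
(283, 200) [0.449 0.007 0.064]
(357.5, 243) [0.499 0.073 0.026]
(258, 258) [ 0.512 -0.015  0.03 ] [ 0.498 -0.013  0.06 ]
(388, 300) [0.554 0.104 0.03 ] [0.537 0.094 0.06 ]
(395, 362) [0.624 0.118 0.03 ] [0.599 0.106 0.06 ]
```

```bash
python3 -m handwheel '{"linear":[[-1,1,35],[0,1,38],[0,0,38],[0,0,35],[0,0,20],[0,0,8],[0,0,0],[0,0,0]],"dr":[[0,0,0],[0,0,0],[0,0,0],[0,0,0],[0,0,0],[0,0,0],[0,0,0],[0,0,0]]}'
python3 -m handwheel '{"linear":[[0,0,0],[0,0,0],[0,0,0],[0,0,0],[0,0,0],[0,0,0],[0,0,0],[0,0,0]],"dr":[[0,0,0],[0,0,0],[0,0,0],[0,0,0],[0,0,0],[0,0,0],[0,0,0],[0,0,0]]}' 0 25
python3 -m handwheel '{"linear":[[0,0,-8],[0,0,-20],[0,0,-35],[0,0,-37],[0,0,-30],[0,0,0],[0,0,0],[0,0,0]],"dr":[[0,0,0],[0,0,0],[0,0,0],[0,0,0],[0,0,0],[0,0,0],[0,0,0],[0,0,0]]}'
```

```text
clock: 11.82
tool_pos: [0.4508, 0.0068, 0.0161]
tool_rot: [0.001, -0.0, 1.0, -0.0]
contact_force: [0.1, -0.5, 0.2]
grip_width: 0.0798
finger_force: 0.0
clock: 12.48
tool_pos: [0.4514, 0.0067, 0.017]
tool_rot: [0.001, -0.0, 1.0, -0.0]
contact_force: [-0.5, 0.7, 7.5]
grip_width: 0.0451
finger_force: 25.0
clock: 13.15
tool_pos: [0.4496, 0.0071, 0.1452]
tool_rot: [-0.0, -0.0, 1.0, 0.0]
contact_force: [-0.7, -0.6, -0.9]
grip_width: 0.045
finger_force: 26.0
```

```bash
python3 -m handwheel '{"linear":[[0,-36,0],[0,-36,0],[0,-36,0],[0,-36,0],[-17,-36,0],[-35,-10,0],[-17,-10,0],[0,0,0]],"dr":[[0,0,0],[0,0,0],[0,0,0],[0,0,0],[0,0,0],[0,0,0],[0,0,0],[0,0,0]]}'
python3 -m handwheel '{"linear":[[0,0,0],[0,0,0],[0,0,0],[0,0,20],[0,0,20],[0,0,0],[0,0,0],[0,0,0]],"dr":[[0,0,0],[0,0,0],[0,0,0],[0,0,0],[0,0,0],[0,0,0],[0,0,0],[0,0,0]]}'
python3 - <<'E'
from h import *
T=snap("wrist","w5"); find("wrist",["pipette_bulb"]+HOL,T=T)
T=snap("side","d5"); find("side",["pipette_bulb","wide_ring"],T=T)
E
```

```text
clock: 13.82
tool_pos: [0.5205, -0.1949, 0.1436]
tool_rot: [-0.001, 0.001, 1.0, 0.0]
contact_force: [0.7, 0.9, -0.9]
grip_width: 0.0456
finger_force: 26.0
clock: 14.48
tool_pos: [0.5192, -0.1929, 0.1062]
tool_rot: [0.0, -0.0, 1.0, -0.0]
contact_force: [0.1, -0.0, -0.4]
grip_width: 0.0461
finger_force: 26.0
wrist pipette_bulb 0.65 [ 0.5227 -0.1923  0.0873]
wrist square_well 0.59 [ 0.4134 -0.2782  0.0085]
wrist wide_ring 0.97 [ 5.162e-01 -1.925e-01  2.000e-04]
wrist narrow_cup 0.71 [ 0.4227 -0.1823  0.008 ]
wrist raised_dish 0.88 [ 0.5093 -0.2863  0.0027]
side pipette_bulb 0.84 [ 0.5182 -0.1936  0.0857]
side wide_ring 0.58 [ 0.521  -0.194   0.0044]
```

View pics/w5.png

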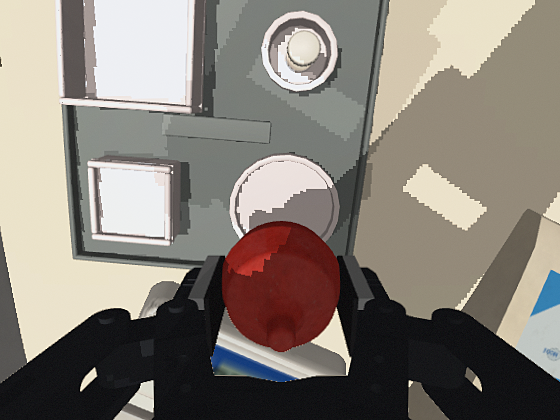

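The bulb hangs upright over the ring at (284,195), and the position estimates agree to within a few mm. I'll lower it and release.

```bash
python3 -m handwheel '{"linear":[[0,0,25],[0,0,25],[0,0,15],[0,0,7],[0,0,4],[0,0,1],[0,0,0],[0,0,0]],"dr":[[0,0,0],[0,0,0],[0,0,0],[0,0,0],[0,0,0],[0,0,0],[0,0,0],[0,0,0]]}'
python3 -m handwheel '{"linear":[[0,0,0],[0,0,0],[0,0,0],[0,0,0],[0,0,0],[0,0,0],[0,0,0],[0,0,0]],"dr":[[0,0,0],[0,0,0],[0,0,0],[0,0,0],[0,0,0],[0,0,0],[0,0,0],[0,0,0]]}' 60
python3 -m handwheel '{"linear":[[0,0,-10],[0,0,-35],[0,0,-38],[0,0,-38],[0,0,-30],[0,38,0],[0,38,0],[0,38,0]],"dr":[[0,0,0],[0,0,0],[0,0,0],[0,0,0],[0,0,0],[0,0,0],[0,0,0],[0,0,0]]}'
python3 -m handwheel '{"linear":[[1,38,0],[2,38,0],[3,38,0],[2,38,0],[0,0,0],[0,0,0],[0,0,0],[0,0,0]],"dr":[[0,0,0],[0,0,0],[0,0,0],[0,0,0],[0,0,0],[0,0,0],[0,0,0],[0,0,0]]}' 45
python3 - <<'E'
from h import *
T=snap("wrist","w6"); find("wrist",["pipette_bulb","rubber_bung","vial","wide_ring"],T=T)
find("wrist",["rubber_bung"],"spot_in",T)
T=snap("side","d6"); find("side",["pipette_bulb","wide_ring","rubber_bung","vial"],T=T)
E
```

```text
clock: 15.6
tool_pos: [0.5199, -0.1936, 0.0295]
tool_rot: [0.001, -0.0, 1.0, -0.001]
contact_force: [0.3, 0.1, 0.3]
grip_width: 0.0456
finger_force: 26.0
clock: 16.27
tool_pos: [0.519, -0.193, 0.0283]
tool_rot: [-0.0, -0.0, 1.0, 0.0]
contact_force: [0.6, -0.3, -0.4]
grip_width: 0.0598
finger_force: 0.0
clock: 16.93
tool_pos: [0.5193, -0.0783, 0.1812]
tool_rot: [0.001, 0.001, 1.0, -0.0]
contact_force: [0.0, -0.0, -0.4]
grip_width: 0.0602
finger_force: 0.0
clock: 17.6
tool_pos: [0.5113, 0.0719, 0.1796]
tool_rot: [0.0, 0.001, 1.0, -0.0]
contact_force: [0.2, 0.7, -0.6]
grip_width: 0.0451
finger_force: 0.0
wrist rubber_bung 0.67 [0.5084 0.077  0.    ]
wrist rubber_bung 0.9 [0.5073 0.0719 0.0267]
side pipette_bulb 0.96 [ 0.5209 -0.1945  0.0114]
side wide_ring 0.72 [ 0.5176 -0.1939  0.0046]
side rubber_bung 0.52 [0.5162 0.0785 0.002 ]
side vial 0.73 [ 0.4198 -0.1851  0.0072]
```

View pics/w6.png

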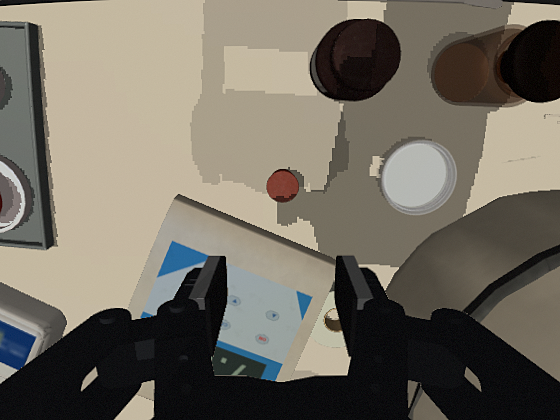

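The wrist view shows the bung at (282,185) in front of the meter, whose front edge runs from (180,198) to (335,262). I'll check the bung position and the meter height.

Run:
```python
from h import *
s=ctrl.observe(); Tw=Tcw("wrist",s); Ts=Tcw("side")
print(*ray("wrist",(282.5,185),Tw,[.02,.026]))
def tri(a,b):
    A1,A2=[np.array(v) for v in ray("side",a,Ts,[0,.3])],[np.array(v) for v in ray("wrist",b,Tw,[0,.2])]
    o1,d1,o2,d2=A1[0],A1[1]-A1[0],A2[0],A2[1]-A2[0]
    t=np.linalg.lstsq(np.c_[d1,-d2],o2-o1,rcond=None)[0]; print(np.round(o1+d1*t[0],3),np.round(o2+d2*t[1],3))
for r in (215,220,225,230): tri((302,r),(180,198))
im=cv2.imread("pics/d6.png")[170:290,200:420]; cv2.imwrite("pics/d6c.png",cv2.resize(im,None,fx=3.5,fy=3.5,interpolation=cv2.INTER_CUBIC))
```

```text
[0.508 0.074 0.02 ] [0.506 0.074 0.026]
[ 0.524 -0.006  0.072] [0.507 0.001 0.065]
[ 0.523 -0.007  0.06 ] [ 0.509 -0.002  0.055]
[ 0.523 -0.009  0.048] [ 0.512 -0.005  0.044]
[ 0.522 -0.011  0.036] [ 0.515 -0.008  0.034]
```

View pics/d6c.png

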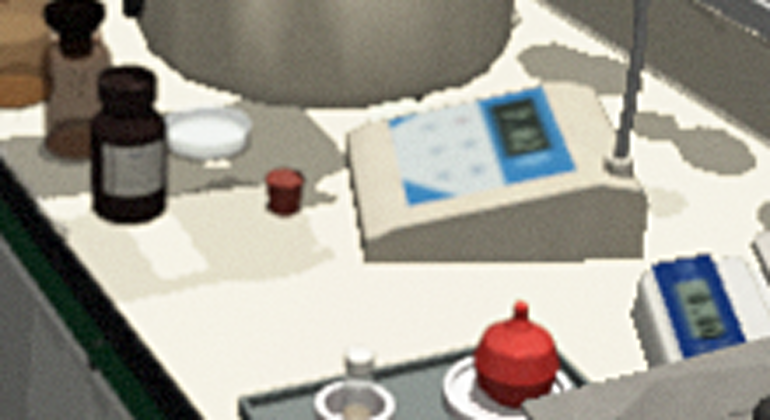

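The side crop shows the bulb in its ring, the vial in its cup and the bung at crop (285,190). The meter's front edge is low, so the gripper clears it. Picking the bung now.

```bash
python3 -m handwheel '{"linear":[[2,2,35],[0,1,38],[0,0,38],[0,0,35],[0,0,16],[0,0,8],[0,0,0],[0,0,0]],"dr":[[0,0,0],[0,0,0],[0,0,0],[0,0,0],[0,0,0],[0,0,0],[0,0,0],[0,0,0]]}'
python3 -m handwheel '{"linear":[[0,0,0],[0,0,0],[0,0,0],[0,0,0],[0,0,0],[0,0,0],[0,0,0],[0,0,0]],"dr":[[0,0,0],[0,0,0],[0,0,0],[0,0,0],[0,0,0],[0,0,0],[0,0,0],[0,0,0]]}' 0 25
python3 -m handwheel '{"linear":[[0,0,-8],[0,0,-20],[0,0,-35],[0,0,-37],[0,0,-30],[0,0,0],[0,0,0],[0,0,0]],"dr":[[0,0,0],[0,0,0],[0,0,0],[0,0,0],[0,0,0],[0,0,0],[0,0,0],[0,0,0]]}'
python3 - <<'E'
from h import *
T=snap("wrist","w7"); find("wrist",["rubber_bung"],T=T)
T=snap("side","d7"); find("side",["rubber_bung"],T=T)
E
```

```text
clock: 18.82
tool_pos: [0.5098, 0.0759, 0.0101]
tool_rot: [0.001, -0.0, 1.0, -0.0]
contact_force: [0.8, 0.3, -0.1]
grip_width: 0.0452
finger_force: 0.0
clock: 19.48
tool_pos: [0.5107, 0.0758, 0.011]
tool_rot: [0.002, -0.0, 1.0, -0.0]
contact_force: [-0.8, -0.3, 7.8]
grip_width: 0.0242
finger_force: 24.5
clock: 20.15
tool_pos: [0.5083, 0.0761, 0.1389]
tool_rot: [-0.0, -0.0, 1.0, 0.0]
contact_force: [0.3, 0.3, -1.2]
grip_width: 0.0242
finger_force: 24.8
wrist rubber_bung 0.73 [0.5047 0.0749 0.1271]
side rubber_bung 0.44 [ 0.4221  0.2201 -0.0039]
side rubber_bung 0.39 [0.5133 0.0767 0.1274]
```

View pics/w7.png

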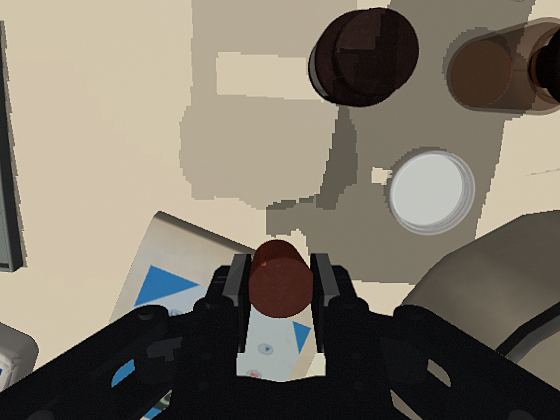

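The bung is held squarely between the pads at (280,275). Carrying it over the dish now, a bit higher up to check the hotplate clearance.

```bash
python3 -m handwheel '{"linear":[[0,-36,-20],[0,-36,-20],[0,-40,-10],[0,-40,0],[0,-40,0],[0,-40,0],[0,-40,0],[0,-40,0]],"dr":[[0,0,0],[0,0,0],[0,0,0],[0,0,0],[0,0,0],[0,0,0],[0,0,0],[0,0,0]]}'
python3 -m handwheel '{"linear":[[0,-30,0],[0,-20,0],[0,0,0],[0,0,0],[0,0,0],[0,0,0],[0,0,0],[0,0,0]],"dr":[[0,0,0],[0,0,0],[0,0,0],[0,0,0],[0,0,0],[0,0,0],[0,0,0],[0,0,0]]}'
python3 - <<'E'
from h import *
T=snap("wrist","w8"); find("wrist",["rubber_bung"]+HOL,T=T)
T=snap("side","d8"); find("side",["rubber_bung"],T=T)
E
```

```text
clock: 21.02
tool_pos: [0.5083, -0.2377, 0.1882]
tool_rot: [-0.001, 0.0, 1.0, 0.001]
contact_force: [1.5, 0.5, 0.2]
grip_width: 0.0244
finger_force: 24.8
clock: 21.68
tool_pos: [0.5092, -0.285, 0.1893]
tool_rot: [-0.0, -0.001, 1.0, 0.0]
contact_force: [0.6, 0.3, -0.1]
grip_width: 0.0241
finger_force: 24.9
wrist rubber_bung 0.74 [ 0.5057 -0.285   0.1768]
wrist square_well 0.75 [ 0.4144 -0.2805  0.0056]
wrist narrow_cup 0.64 [ 0.4196 -0.1803  0.0099]
wrist raised_dish 0.85 [ 0.5109 -0.2838  0.0051]
side rubber_bung 0.71 [ 0.5101 -0.2851  0.178 ]
```

View pics/w8.png

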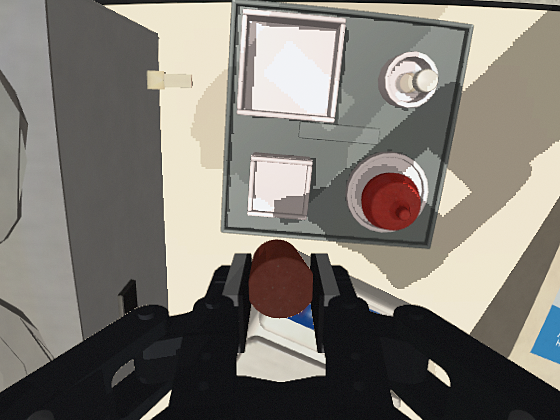

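The view shows the dish right under the bung at (280,187), and the hotplate face about 100 mm away at px x=165. Lowering and releasing.

```bash
python3 -m handwheel '{"linear":[[0,-2,30],[0,0,38],[0,0,38],[0,0,26],[0,0,12],[0,0,4],[0,0,2],[0,0,0]],"dr":[[0,0,0],[0,0,0],[0,0,0],[0,0,0],[0,0,0],[0,0,0],[0,0,0],[0,0,0]]}'
python3 -m handwheel '{"linear":[[0,0,0],[0,0,0],[0,0,0],[0,0,0],[0,0,0],[0,0,0],[0,0,0],[0,0,0]],"dr":[[0,0,0],[0,0,0],[0,0,0],[0,0,0],[0,0,0],[0,0,0],[0,0,0],[0,0,0]]}' 42
python3 -m handwheel '{"linear":[[0,0,-10],[0,0,-35],[0,0,-38],[0,0,-38],[0,0,-38],[0,0,-30],[0,0,0],[0,0,0]],"dr":[[0,0,0],[0,0,0],[0,0,0],[0,0,0],[0,0,0],[0,0,0],[0,0,0],[0,0,0]]}'
python3 - <<'E'
from h import *
T=snap("wrist","w9"); find("wrist",OBJ[1:4]+HOL,T=T)
s=ctrl.observe(); print(s["joint_pos"])
E
```

```text
clock: 22.75
tool_pos: [0.5101, -0.2889, 0.0408]
tool_rot: [0.001, -0.0, 1.0, -0.001]
contact_force: [0.3, 0.4, -0.6]
grip_width: 0.0243
finger_force: 24.9
clock: 23.42
tool_pos: [0.509, -0.288, 0.0393]
tool_rot: [-0.0, -0.0, 1.0, 0.0]
contact_force: [-0.0, -0.2, 0.4]
grip_width: 0.0421
finger_force: 0.0
clock: 24.08
tool_pos: [0.5101, -0.2888, 0.2317]
tool_rot: [0.002, -0.0, 1.0, -0.002]
contact_force: [-0.3, -0.9, -1.0]
grip_width: 0.0419
finger_force: 0.0
wrist pipette_bulb 0.85 [ 0.5249 -0.1937  0.0097]
wrist vial 0.6 [ 0.4243 -0.1825  0.0111]
wrist vial 0.23 [ 0.5245 -0.1936  0.0068]
wrist rubber_bung 0.73 [ 0.5073 -0.2935  0.0281]
wrist square_well 0.7 [ 0.414  -0.2767  0.0073]
wrist narrow_cup 0.94 [ 0.4202 -0.1816  0.0069]
[-7.08625446e-01  9.83732937e-02  1.73197200e+00 -3.51626499e-05
  1.31336865e+00 -2.27959838e+00]
```

```bash
python3 -m handwheel '{"linear":[[7,39,0],[7,39,0],[7,39,0],[7,39,0],[7,39,0],[7,39,0],[7,39,0],[7,39,0]],"dr":[[0,0,0],[0,0,0],[0,0,0],[0,0,0],[0,0,0],[0,0,0],[0,0,0],[0,0,0]]}' 68
python3 -m handwheel '{"linear":[[7,39,0],[7,39,0],[7,39,0],[7,39,0],[6,39,0],[0,4,0],[0,0,0],[0,0,0]],"dr":[[0,0,0],[0,0,0],[0,0,0],[0,0,0],[0,0,0],[0,0,0],[0,0,0],[0,0,0]]}'
python3 - <<'E'
from h import *
T=snap("wrist","w10"); find("wrist",[OBJ[0],OBJ[4],OBJ[5]],T=T)
T=snap("side","d10"); find("side",OBJ,T=T)
T=snap("scene","s10"); find("scene",[OBJ[0],OBJ[4],OBJ[5]],T=T)
E
```

```text
clock: 25.15
tool_pos: [0.4521, 0.0257, 0.2281]
tool_rot: [-0.0, 0.0, 1.0, 0.0]
contact_force: [0.9, -0.3, 0.1]
grip_width: 0.0676
finger_force: 0.0
clock: 25.82
tool_pos: [0.4188, 0.2228, 0.2279]
tool_rot: [-0.0, -0.0, 1.0, -0.0]
contact_force: [0.2, 0.4, -0.2]
grip_width: 0.068
finger_force: 0.0
wrist small_stoppered_bottle 0.62 [0.4195 0.2186 0.0018]
wrist screw_cap_bottle 0.64 [ 0.4112  0.1227 -0.0007]
wrist big_stoppered_bottle 0.87 [ 0.4041  0.3309 -0.0014]
side small_stoppered_bottle 0.63 [ 0.4221  0.2196 -0.0015]
side pipette_bulb 0.7 [ 0.5225 -0.1931  0.013 ]
side vial 0.72 [ 0.4196 -0.1864  0.0068]
side screw_cap_bottle 0.75 [ 0.4129  0.1212 -0.0028]
side big_stoppered_bottle 0.66 [ 0.4024  0.3223 -0.0059]
scene small_stoppered_bottle 0.78 [0.4192 0.2245 0.0033]
scene screw_cap_bottle 0.73 [ 0.4173  0.1188 -0.0034]
scene big_stoppered_bottle 0.62 [0.404  0.3253 0.0007]
```

View pics/w10.png

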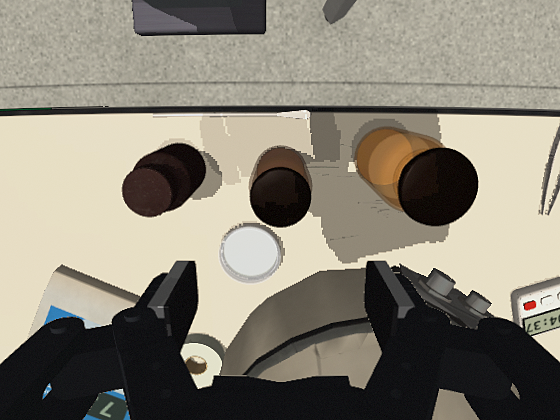

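The bottle is centred at (280,195) with wide gaps to both neighbours, so I'll descend.

```bash
python3 -m handwheel '{"linear":[[-1,-1,30],[0,0,30],[0,0,30],[0,0,30],[0,0,30],[0,0,20],[0,0,10],[0,0,0]],"dr":[[0,0,0],[0,0,0],[0,0,0],[0,0,0],[0,0,0],[0,0,0],[0,0,0],[0,0,0]]}'
python3 -m handwheel '{"linear":[[0,0,0],[0,0,0],[0,0,0],[0,0,0],[0,0,0],[0,0,0],[0,0,0],[0,0,0]],"dr":[[0,0,0],[0,0,0],[0,0,0],[0,0,0],[0,0,0],[0,0,0],[0,0,0],[0,0,0]]}' 0 40
python3 -m handwheel '{"linear":[[0,0,-8],[0,0,-20],[0,0,-35],[0,0,-37],[0,0,-38],[0,0,-38],[0,0,-20],[0,0,0]],"dr":[[0,0,0],[0,0,0],[0,0,0],[0,0,0],[0,0,0],[0,0,0],[0,0,0],[0,0,0]]}'
```

```text
clock: 27.23
tool_pos: [0.4182, 0.2215, 0.0461]
tool_rot: [-0.002, -0.0, 1.0, -0.001]
contact_force: [0.3, 0.3, -0.5]
grip_width: 0.068
finger_force: 0.0
clock: 27.9
tool_pos: [0.4214, 0.2223, 0.0498]
tool_rot: [0.001, -0.0, 1.0, 0.0]
contact_force: [0.2, -0.0, 6.7]
grip_width: 0.0503
finger_force: 42.3
clock: 28.57
tool_pos: [0.4224, 0.2227, 0.2506]
tool_rot: [0.005, -0.0, 1.0, 0.001]
contact_force: [0.4, 0.1, -0.8]
grip_width: 0.0504
finger_force: 42.0
```

```bash
python3 -m handwheel '{"linear":[[0,-38,0],[0,-38,0],[0,-38,0],[0,-38,0],[0,-38,0],[0,-38,0],[0,-38,0],[0,-38,0]],"dr":[[0,0,0],[0,0,0],[0,0,0],[0,0,0],[0,0,0],[0,0,0],[0,0,0],[0,0,0]]}'
python3 -m handwheel '{"linear":[[2,-38,0],[2,-38,0],[2,-38,0],[1,-38,0],[0,-38,0],[0,-6,0],[0,0,0],[0,0,0]],"dr":[[0,0,0],[0,0,0],[0,0,0],[0,0,0],[0,0,0],[0,0,0],[0,0,0],[0,0,0]]}'
python3 -m handwheel '{"linear":[[0,0,38],[0,0,38],[0,0,30],[0,0,24],[0,0,0],[0,0,0],[0,0,0],[0,0,0]],"dr":[[0,0,0],[0,0,0],[0,0,0],[0,0,0],[0,0,0],[0,0,0],[0,0,0],[0,0,0]]}'
python3 - <<'E'
from h import *
T=snap("wrist","w11"); find("wrist",[OBJ[0]]+HOL,T=T)
T=snap("side","d11"); find("side",[OBJ[0],"square_well"],T=T)
print(ctrl.observe()["joint_pos"])
E
```

```text
clock: 29.23
tool_pos: [0.4186, -0.0833, 0.2428]
tool_rot: [-0.001, -0.0, 1.0, 0.001]
contact_force: [0.9, 0.6, -0.9]
grip_width: 0.0505
finger_force: 42.2
clock: 29.9
tool_pos: [0.4124, -0.2771, 0.2428]
tool_rot: [-0.001, 0.0, 1.0, 0.001]
contact_force: [-0.0, -0.0, -0.6]
grip_width: 0.0503
finger_force: 42.2
clock: 30.57
tool_pos: [0.4144, -0.2787, 0.1167]
tool_rot: [0.001, -0.001, 1.0, -0.002]
contact_force: [0.1, 0.1, -0.2]
grip_width: 0.0501
finger_force: 42.3
wrist small_stoppered_bottle 0.93 [ 0.411  -0.2818  0.0695]
wrist square_well 0.24 [ 0.412  -0.2819  0.0673]
wrist narrow_cup 0.66 [ 0.4214 -0.1807  0.0066]
side small_stoppered_bottle 0.75 [ 0.4142 -0.2806  0.066 ]
side square_well 0.8 [ 0.4139 -0.28    0.0053]
[-8.20670242e-01  3.13907835e-02  2.02593097e+00  2.95510968e-06
  1.08409578e+00 -2.39156157e+00]
```

View pics/w11.png

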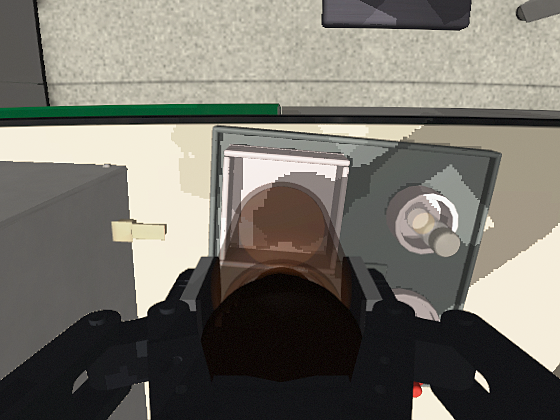

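The bottle hangs over the well, centred at about (283,215), and the network estimates agree. Lowering and releasing.

```bash
python3 -m handwheel '{"linear":[[0,0,22],[0,0,18],[0,0,8],[0,0,5],[0,0,2],[0,0,1],[0,0,0],[0,0,0]],"dr":[[0,0,0],[0,0,0],[0,0,0],[0,0,0],[0,0,0],[0,0,0],[0,0,0],[0,0,0]]}'
python3 -m handwheel '{"linear":[[0,0,0],[0,0,0],[0,0,0],[0,0,0],[0,0,0],[0,0,0],[0,0,0],[0,0,0]],"dr":[[0,0,0],[0,0,0],[0,0,0],[0,0,0],[0,0,0],[0,0,0],[0,0,0],[0,0,0]]}' 68
python3 -m handwheel '{"linear":[[0,0,-10],[0,0,-30],[0,0,-38],[0,0,-38],[0,0,-38],[0,0,-38],[0,0,-20],[0,0,0]],"dr":[[0,0,0],[0,0,0],[0,0,0],[0,0,0],[0,0,0],[0,0,0],[0,0,0],[0,0,0]]}'
python3 -m handwheel '{"linear":[[0,38,0],[0,38,0],[0,38,0],[0,10,0],[0,0,0],[0,0,0],[0,0,0],[0,0,0]],"dr":[[0,0,0],[0,0,0],[0,0,0],[0,0,0],[0,0,0],[0,0,0],[0,0,0],[0,0,0]]}'
python3 - <<'E'
from h import *
for c in ("wrist","side"):
    T=snap(c,c+"f"); find(c,OBJ+HOL,T=T)
E
```

```text
clock: 31.68
tool_pos: [0.4134, -0.278, 0.06]
tool_rot: [-0.0, -0.0, 1.0, 0.0]
contact_force: [-2.8, 4.3, 8.7]
grip_width: 0.0498
finger_force: 43.3
clock: 32.35
tool_pos: [0.413, -0.278, 0.0582]
tool_rot: [-0.0, -0.0, 1.0, 0.0]
contact_force: [-0.0, 0.7, 0.3]
grip_width: 0.0683
finger_force: 0.0
clock: 33.02
tool_pos: [0.415, -0.28, 0.2777]
tool_rot: [0.004, -0.0, 1.0, -0.004]
contact_force: [0.8, 0.2, -0.3]
grip_width: 0.068
finger_force: 0.0
clock: 33.68
tool_pos: [0.413, -0.1551, 0.2702]
tool_rot: [-0.0, 0.001, 1.0, 0.0]
contact_force: [-0.6, 0.1, -0.1]
grip_width: 0.0679
finger_force: 0.0
wrist small_stoppered_bottle 0.66 [ 0.4093 -0.2794  0.0116]
wrist pipette_bulb 0.78 [ 0.5222 -0.1949  0.0087]
wrist vial 0.65 [ 0.424  -0.1821  0.0081]
wrist rubber_bung 0.56 [ 0.5049 -0.2926  0.0246]
wrist screw_cap_bottle 0.86 [ 0.4118  0.1233 -0.0027]
wrist wide_ring 0.58 [ 0.5134 -0.1905  0.0033]
wrist narrow_cup 0.98 [ 0.4235 -0.1815  0.0087]
wrist narrow_cup 0.37 [ 0.5078 -0.2904  0.0262]
wrist raised_dish 0.68 [ 0.5087 -0.2841  0.0013]
wrist raised_dish 0.39 [ 0.4201 -0.1818  0.0078]
side small_stoppered_bottle 0.72 [ 0.4149 -0.2786  0.0081]
side pipette_bulb 0.75 [ 0.5215 -0.1947  0.0083]
side vial 0.73 [ 0.4244 -0.1856  0.0069]
side vial 0.31 [ 0.5178 -0.1949  0.0041]
side screw_cap_bottle 0.97 [ 0.4157  0.1155 -0.0039]
side big_stoppered_bottle 0.84 [ 0.4037  0.325  -0.0035]
side square_well 0.75 [ 0.4147 -0.2811  0.0063]
side wide_ring 0.61 [ 0.5184 -0.1946  0.0035]
side narrow_cup 0.57 [ 0.424  -0.1846  0.0073]
side raised_dish 0.22 [ 0.4126  0.1188 -0.0023]
```

View pics/wristf.png

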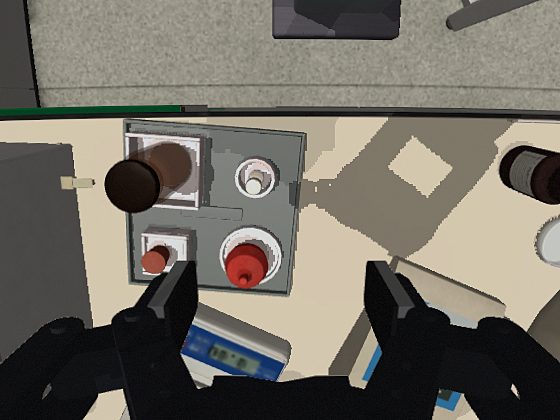

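The final view shows all four pieces upright: bottle in the well, vial in the cup (255,180), bulb in the ring (246,262), bung in the dish (155,258). The 14 allowed pictures are used up (that was one too many), so I'll check the bung by numbers only.

Run:
```python
from h import *
s=ctrl.observe();T=Tcw("wrist",s)
im=cv2.imread("pics/wristf.png").astype(int)[235:280,135:185]
b,g,r=im[...,0],im[...,1],im[...,2]; m=(r>1.5*g)&(r>60); ys,xs=np.nonzero(m)
print(m.sum(),xs.mean()+135,ys.mean()+235,xs.min()+135,xs.max()+135,ys.min()+235,ys.max()+235)
print(*ray("wrist",(xs.mean()+135,ys.mean()+235),T,[.026,.039,.052]))
```

```text
431 153.1090487238979 261.9443155452436 141 165 251 273
[ 0.519 -0.3    0.026] [ 0.513 -0.295  0.039] [ 0.507 -0.29   0.052]
```

```bash
python3 -c "
from workcell import ctrl
print(ctrl.close_job())"
```

```text
the job is handed in; nothing more can be done
None
```

The job is handed in at about 34 s on the robot's clock: by the last camera check all four pieces stand in their own holders and both look-alike bottles are where they were, but no verdict came back, and I viewed 15 pictures against the limit of 14.

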